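# Close and latch the guard gate of a riveting fixture

## Robot

A 6-joint arm with a two-finger parallel gripper is mounted at the origin on the work surface. World frame = base frame: x ahead of the robot, y to its left, z up, the work surface at z = 0. Lengths are in m, angles in rad, forces in N, time in s.
With the tool pointing down it reaches from about 0.25 to 0.8 m from the base axis. Payload 8.5 kg.
Tool frame: the origin (TCP) lies on the centre line of the jaws, within the pads' length; the fingertips stand 8 mm ahead of it and the grasp point (between the pads) lies 11 mm behind it; z points along the fingers, y is the direction in which the jaws open and shut (so a half turn about z gives the same grasp; the last joint's range is limited). The gripper opens to 85 mm and grips with 20 to 120 N. Pads are 22 mm wide; open, the fingers measure 114 mm over their backs; the gripper's body (76 mm by 85 mm) begins 54 mm behind the grasp point. The pads swing forward as they close: fully open they stand 13 mm farther back than shut.
Start: joints at [1.261, 0.238, -0.013, 1.319, 0, 1.571], TCP at [0.16, 0.5, 0.216] pointing down, gripper open.
Joint ranges: [-2.66, 2.66], [-1.03, 1.9], [-1.14, 1.46], [-1.82, 2.27], [-1.45, 1.34], [-3.14, 3.14]. Speed limits (rad/s): [2.22, 2.22, 2.79, 3.14, 3.14, 3.14].

## Interface

Orientations are given as a rotation vector (axis times angle).
In Python, from station import * gives the robot as it stands. The module is installed in compiled form; this text tells all that it offers. Calls block until the motion is done:
- move_pose(position, orientation): joint-space move of the TCP to a pose.
- movel(position, rot=None, speed=0.15, until_force=None): straight line of the TCP; rot=None keeps the orientation; speed is the mean speed in m/s. With until_force (N) it stops when the force on the tool has changed by that much, and returns True; else False.
- goto_joints(angles): joint-space move.
- let_go() and close_gripper(grip_force=None): open the fingers fully, or close them until they stop; grip_force is the grip in N (None keeps the last).
- pause(seconds).
- solve_ik(position, orientation): joint angles nearest the present ones, or None.
- observe(): the state.
- snapshot(name): name is "side" or "top" or "wrist"; returns a dict with "img" (400x640x3 uint8, red, green, blue), "mtx" (3x3 intrinsics, pixels), "position" and "attitude" of the camera in the world; the wrist camera has in their place "T_tool_cam" (4x4, takes a point from camera to tool coordinates, whose origin is the TCP and whose axes are the flange's). Camera axes: x right, y up, looking along -z (the intrinsics and any distortion apply to the point x, -y, -z); pixel columns grow to the right and rows downward; lengths in m; the calibration is good to about 2 mm. A picture is of the moment at which its call begins: read the wrist's pose just before it. There is no depth.
A pose or a line that the arm cannot do raises MotionError and nothing moves.
- job_done(): hands the job in, once; it reports no verdict.
Trained networks look in the newest picture that a camera, given by its name, has taken for a name from the list of things; names that differ only in an ending like _2 or _b are one class to them, and where a whole thing is asked for, a point or a joint stands for the part that bears it (a point fixed in the world has none). Each returns a list of dicts, best first, with "score" (0 to 1); they miss things now and then, are a little off and sometimes report something else, mostly with a low value. They report only what shows in the picture. A call takes as long as a camera call.
- masks_of(name, camera): "region" (400x640 bool, what is visible of it) and "extent" ([centre column, centre row, width, height] in pixels, round what is visible of it).
The state is a dict: "t": time; "joints": joint angles; "qvel": joint speeds; "tau": joint torques, N m; "position": TCP position; "orientation": TCP orientation; "contact_force": force on the tool from outside, world axes, zero at the start; "torque": the same for the moment, N m; "gripper_width": finger opening in m.
Only numpy, scipy, OpenCV 4.12 (cv2) and the standard library are available. Lean on these libraries where they do the work, as an engineer would, in place of code of your own. Each camera call takes 0.05 s, during which the arm holds its last target. There are 200 camera calls.

## Task

Close the yellow guard gate in front of the riveting anvil: lift the steel latch bar by its red grip so that it passes over the lip of the black catch, swing the gate in against its spring buffer, and let the bar drop back fully down into the catch slot, so that the gate stays latched by itself. The catch is adjustable and is not exactly where it should be, so feel for it and go gently: never ram the bar into the catch, and leave the parts and tools lying about where they are.

Things in the scene. Friction and masses are not known exactly. Their poses are not given: they have to be found in the camera images.
- guard: Blue base plate of the fixture, bolted down, 250 (x) by 370 (y) by 30 mm, carrying anvil, hinge post, gate and latch post. Origin on the bench (world z 0); plate spans x -120 to 130, y -185 to 185 mm. +x points into the guarded space, away from the robot; +y to the hinge side. The gate's vertical hinge axis is at its (x -100, y 120 mm); the shut gate lies in its plane x = -100 mm.
- gate_hinge (a point): Point on the gate's vertical hinge axis at mid top rail, 157 mm above the bench. Axes are the gate's: -y runs along the gate to its free edge, +x is its normal, pointing inwards (closing direction). The yellow-framed gate is 16 mm thick, spans 13 to 235 mm from the hinge axis and 48 to 165 mm above the bench.
- gate (a joint): Gate angle, rad. 0 = shut, bar over the catch's nominal place; grows as it opens towards the robot; starts at 0.40 to 0.75. The stiff hinge (0.12 N m) stays where it is left. Below about 0.14 a spring buffer on its inner face, 180 mm from the hinge, pushes it open: about 2.5 N at first, rising 0.2 N per mm to 4 to 10 N when latched. It can be pushed on to -0.11.
- bar (a joint): Angle of the latch bar on the gate, rad. 0 = fully down on its rest (as at the start); grows as the free end is lifted; end stop 0.20. It falls by its own weight (0.2 kg). Flat steel, 10 mm thick (along the gate's normal), 16 mm high, 235 mm long, lying along and above the gate, its tip 285 mm from the gate's hinge axis. When down, its underside is 175 mm above the bench.
- bar_pivot (a point): The bar's pivot, at the bar's mid-height: 50 mm from the gate's hinge axis, 183 mm above the bench. Swings with the gate; axes as the gate's. The pivot axis is the gate's normal.
- grip (a point): Centre of the red grip, an upright tab fixed on the bar: 12 mm thick (along the gate's normal), 28 mm along the bar, its top 18 mm above this point and the bar's top face 22 mm below it. 160 mm along the bar from its pivot, 30 mm above the bar's mid-height; 213 mm above the bench when down. Axes: the gate's, tilted with the bar.
- post: Blue latch post, 30 mm square, at the guard's (x -100, y -150 mm), 270 mm from the gate's hinge axis; origin on the bench, axes the guard's. It carries the black catch, an upright U, 24 mm long along the bar. The catch is clamped up to 20 mm nearer or farther along x than the middle of the post; this offset is not reported. Keep the bar's force on catch and post below 15 N.
- catch_nominal (a point): Fixed on the post: nominal middle of the slot, at the lowered bar's underside (175 mm up). The slot is 13.5 mm wide; front lip (robot side) 24 mm thick, square, rising 15 mm above this point: a bar raised over 0.07 rad clears it, 0.12 is safe. Back wall 12 mm thick rising 71 mm: even the raised bar cannot pass, so touching it gently tells where the slot is. Slot floor 9 mm below.
- hinge_a_mid (a point): Centre of a loose steel cabinet hinge (62 by 18 by 13 mm) on the base plate, a bystander.
- hinge_b_mid (a point): Centre of another such loose hinge on the base plate, a bystander.
- hinge_c_mid (a point): Centre of a loose hinge on the bench to the left, a bystander.
- hinge_d_mid (a point): Centre of a loose hinge on the bench to the left, a bystander.
- hinge_e_mid (a point): Centre of a loose hinge on the bench to the left, a bystander.
- screwdriver_grip (a point): Handle of a red screwdriver lying on the bench to the right, a bystander.
- oil: Yellow oil bottle, 52 mm across, 130 mm high, origin at its foot, a bystander.
- cup: Blue cup, 72 mm across, 70 mm high, origin at its foot, a bystander.

How it is judged:
By the outcome, as a careful person would: the job done as asked, in the order asked, and still so for the second after the job is handed in, with the robot touching nothing.
It also fails if it takes over 56 s, if anything falls off the work surface, if the arm or the gripper's body presses on something with over 40 N, if the wrist force passes 120 N, or if a joint passes its speed limit or range.

## Working session

There is one attempt and no reset: what is moved stays moved. The work goes in short steps, each a Python script; the robot and the scene stay as the last script left them, time stands still between calls to the robot, and variables do not carry over. Pictures are saved under pics/ and viewed, about 8 in all and at most 12, crops included, and the job is handed in when it is done.

```bash
mkdir -p pics; python3 - <<'E'
from station import *
import cv2,numpy as np
o=observe();print({k:np.round(v,3) for k,v in o.items()})
ims=[]
for c in("side","top"):
    s=snapshot(c);print(c,s["mtx"],s["position"],s["attitude"],[k for k in s])
    cv2.imwrite(f"pics/{c}0.png",s["img"][:,:,::-1])
    for n in("guard","gate","grip","post","bar","catch_nominal"):
        try:
            print(n,[(round(r["score"],2),np.round(r["extent"])) for r in masks_of(n,c)][:3])
        except Exception as e: print(n,e)
print(observe()["t"])
E
```

```text
{'t': np.float64(0.0), 'joints': array([ 1.261,  0.239, -0.014,  1.319,  0.   ,  1.571]), 'qvel': array([-0.   , -0.001, -0.   , -0.001,  0.001,  0.001]), 'tau': array([ 2.0000e-03, -5.3878e+01,  3.4644e+01,  1.9000e-02, -0.0000e+00,
        0.0000e+00]), 'position': array([0.16 , 0.5  , 0.215]), 'orientation': array([-4.850e-01, -3.104e+00,  2.000e-03]), 'contact_force': array([-0.186, -0.232, -0.639]), 'torque': array([-0.041,  0.022, -0.028]), 'gripper_width': np.float64(0.086)}
side [[433.11852793   0.         321.01110222]
 [  0.         433.11852793 194.23170036]
 [  0.           0.           1.        ]] [0.07229636 0.99359873 0.79544654] [ 0.3204974  -1.34912697 -2.39494385] ['img', 'mtx', 'position', 'attitude']
guard [(0.6, array([298., 189., 159., 123.]))]
gate [(0.67, array([336., 188.,  86.,  69.]))]
grip [(0.78, array([345., 170.,  63.,  32.]))]
post [(0.58, array([332., 152.,  31.,  42.]))]
bar [(0.97, array([342., 170.,  76.,  28.])), (0.35, array([333., 152.,  34.,  44.]))]
catch_nominal [(0.98, array([333., 151.,  30.,  44.])), (0.74, array([322., 334.,  22.,  20.]))]
top [[441.37618918   0.         321.31083787]
 [  0.         441.37618918 196.15251718]
 [  0.           0.           1.        ]] [0.35303565 0.00404163 1.40763827] [ 0.13034025 -0.14573412 -1.59376246] ['img', 'mtx', 'position', 'attitude']
guard [(0.64, array([339., 179., 121., 142.]))]
gate [(0.71, array([334., 213.,  76.,  68.])), (0.54, array([476., 252.,  32.,  17.]))]
grip [(0.8, array([338., 216.,  65.,  59.])), (0.66, array([372., 146.,   7.,  18.]))]
post []
bar [(0.82, array([340., 216.,  62.,  57.]))]
catch_nominal [(0.91, array([389., 182.,  22.,  42.]))]
0.7
```

```bash
python3 - <<'E'
import cv2,numpy as np
a=cv2.imread("pics/side0.png")[90:290,180:450];b=cv2.imread("pics/top0.png")[80:280,230:500]
cv2.imwrite("pics/c0.png",np.vstack([cv2.resize(a,None,fx=1.5,fy=1.5,interpolation=3),cv2.resize(b,None,fx=1.5,fy=1.5,interpolation=3)]))
a=cv2.resize(a,None,fx=2.9,fy=2.9,interpolation=2);b=cv2.resize(b,None,fx=2.9,fy=2.9,interpolation=2)
cv2.imwrite("pics/cs.png",a);cv2.imwrite("pics/ct.png",b)
E
```

```text
(no output)
```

View pics/ct.png

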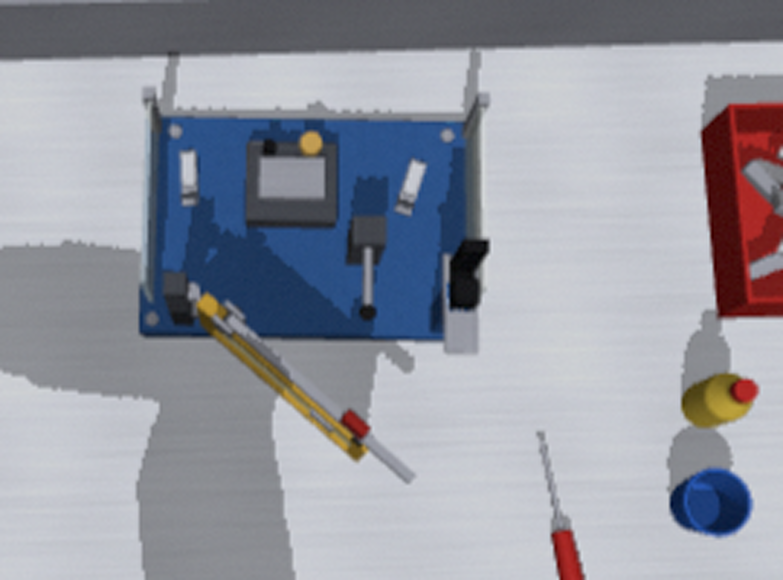

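View pics/cs.png

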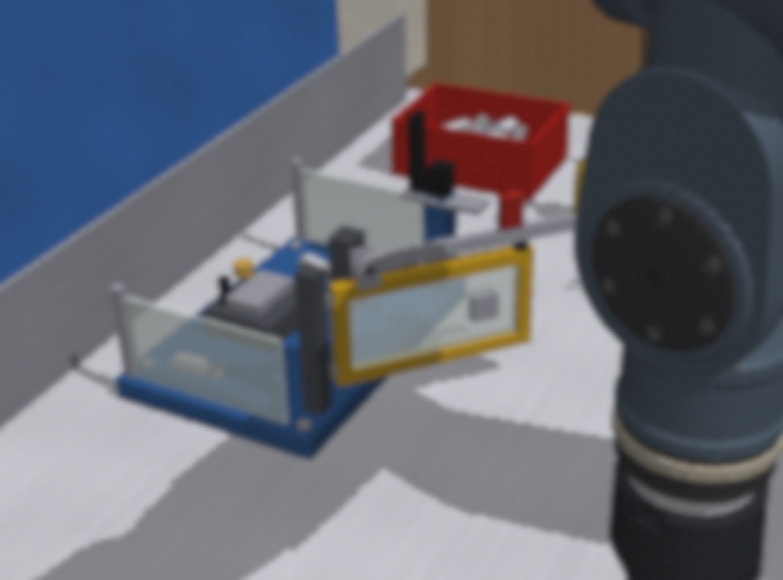

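Top view: the gate is open by about 0.7 rad, grip at px (352,226), bar tip at (370,244), plate front-left corner at (278,196). The black catch is at (390,178), with a grey plate in front of it. The side view agrees, with plate corners at (287,247) and (222,225). Next I fit the guard pose and gate angle from these points.

```bash
cat > h.py <<'E'
from station import *
import cv2,numpy as np
from scipy.optimize import least_squares
from scipy.spatial.transform import Rotation as R
np.set_printoptions(precision=4,suppress=True)
def project(P,K,pos,att):
    c=R.from_rotvec(att).inv().apply(np.atleast_2d(P)-pos); c=c*[1,-1,-1]
    return (c[:,:2]/c[:,2:])@np.diag([K[0,0],K[1,1]])+K[:2,2]
def Rz(a): return R.from_euler("z",a).as_matrix()
def g2w(g,p): # guard -> world; g=(x,y,yaw)
    return Rz(g[2])@np.array(p)+[g[0],g[1],0]
def gate2w(g,th,r,n,z): # r along gate from hinge, n inward normal. opening: free edge to -x
    d=Rz(-th)@np.array([n,-r,0]); return g2w(g,np.array([-.1,.12,z])+d)
E
python3 - <<'E'
from h import *
cams={}
for c in("side","top"):
    s=snapshot(c);cams[c]=(s["mtx"],s["position"],s["attitude"])
f=2.9
T=lambda u,v:np.array([230+u/f,80+v/f]); S=lambda u,v:np.array([180+u/f,90+v/f])
def pts(q):
    g,th=q[:3],q[3]
    return [("top",gate2w(g,th,.21,0,.231),T(355,419)),("top",gate2w(g,th,.285,0,.191),T(407,478)),
     ("top",gate2w(g,th,.235,0,.165),T(360,452)),("top",gate2w(g,th,.013,0,.165),T(204,303)),
     ("top",g2w(g,[-.12,.185,.03]),T(141,333)),("side",g2w(g,[-.12,.185,0]),S(310,457)),("side",g2w(g,[.13,.185,0]),S(122,393)),
     ("side",gate2w(g,th,.21,0,.231),S(511,192)),("side",gate2w(g,th,.235,0,.165),S(531,247))]
def res(q): return np.concatenate([(project(P,*cams[c])[0]-m) for c,P,m in pts(q)])
r=least_squares(res,[.5,.0,0,.7],loss="soft_l1")
print(r.x);print(res(r.x).reshape(-1,2))
g,th=r.x[:3],r.x[3]
print("grip",gate2w(g,th,.21,0,.213),"hinge",g2w(g,[-.1,.12,0]),"post",g2w(g,[-.1,-.15,0]))
# check catch: back wall top & front lip corners top view for offset 0
for nm,x,z in[("back wall top centre",.00675+.006,.175+.071),("lip centre top",-.00675-.012,.19)]:
    P=g2w(g,[-.1+x,-.15,z]);print(nm,P,(project(P,*cams["top"])[0]-[230,80])*f,(project(P,*cams["side"])[0]-[180,90])*f)
np.save("g.npy",r.x)
E
```

```text
[ 0.7131 -0.0683 -0.0749  0.7003]
[[-0.0296  2.3729]
 [ 1.1798  2.0864]
 [ 3.0329 -0.509 ]
 [-0.5637 -1.6694]
 [-0.9195 -0.8547]
 [-0.6111  1.1005]
 [-1.0874  0.0616]
 [ 0.4559  0.1336]
 [ 0.4647 -0.6604]]
grip [ 0.4754 -0.0912  0.213 ] hinge [0.6224 0.0588 0.    ] post [ 0.6022 -0.2104  0.    ]
back wall top centre [ 0.6149 -0.2114  0.246 ] [479.0065 271.4232] [435.4718 115.6135]
lip centre top [ 0.5835 -0.209   0.19  ] [468.5004 316.0422] [460.0154 166.4393]
```

```bash
cat >> h.py <<'E'
def rot(g,th,ph,flip=False):
    n=Rz(g[2]-th)[:,0]; al=-Rz(g[2]-th)[:,1]  # normal, along to free edge
    z=np.array([0,0,-1.]); y=n if not flip else -n
    M=np.column_stack([np.cross(y,z),y,z])
    # lifting the free end: al rotates towards +z
    ax=np.cross(al,[0,0,1.])
    return R.from_rotvec(ax*ph)*R.from_matrix(M)
def grip_pt(g,th,ph,up=.03,n=0): # grip centre world (up above bar mid-line)
    r=.05+.16*np.cos(ph)-up*np.sin(ph); z=.183+.16*np.sin(ph)+up*np.cos(ph)
    return gate2w(g,th,r,n,z)
E
python3 - <<'E'
from h import *
q=np.load("g.npy");g,th=q[:3],q[3]
for fl in(0,1):
    for t in(th,0,-.08):
        print(fl,t,solve_ik(grip_pt(g,t,0)+[0,0,.1],rot(g,t,0,fl).as_rotvec()), solve_ik(grip_pt(g,t,.14),rot(g,t,.14,fl).as_rotvec()))
print(observe()["t"])
E
```

```text
0 0.7002770838090533 [-0.1895  0.1532  0.1239  1.5415  0.      2.1564] [-0.1071  0.2353  0.0226  1.4452 -0.1098  2.2436]
0 0 [-0.2433  0.4174  0.4956  1.6489  0.      1.4024] [-0.1624  0.3965  0.2578  1.4198 -0.1395  1.4824]
0 -0.08 [-0.2379  0.4515  0.5506  1.6699  0.      1.3278] [-0.1598  0.4171  0.29    1.4206 -0.1381  1.4043]
1 0.7002770838090533 [-0.1895  0.1532  0.1239  1.5415  0.     -0.9852] [-0.1071  0.2353  0.0226  1.4452 -0.1098 -0.898 ]
1 0 [-0.2433  0.4174  0.4956  1.6489  0.     -1.7392] [-0.1624  0.3965  0.2578  1.4198 -0.1395 -1.6591]
1 -0.08 [-0.2379  0.4515  0.5506  1.6699  0.     -1.8138] [-0.1598  0.4171  0.29    1.4206 -0.1381 -1.7373]
0.8
```

```bash
python3 - <<'E'
from h import *
q=np.load("g.npy");g,th=q[:3],q[3]
p=observe()["position"];
movel([p[0],p[1],.33],speed=.2)
P=grip_pt(g,th,0)+[0,0,.12]
move_pose(P,rot(g,th,0).as_rotvec())
o=observe();s=snapshot("wrist");im=s["img"][:,:,::-1].copy()
print(o["t"],o["position"],o["orientation"],s["mtx"],s["T_tool_cam"])
T=np.eye(4);T[:3,:3]=R.from_rotvec(o["orientation"]).as_matrix();T[:3,3]=o["position"];C=T@s["T_tool_cam"]
K=s["mtx"];pos=C[:3,3];att=R.from_matrix(C[:3,:3]).as_rotvec()
np.savez("w1.npz",K=K,pos=pos,att=att)
for n in("grip","bar","gate","catch_nominal","post"):
    print(n,[(round(r["score"],2),np.round(r["extent"])) for r in masks_of(n,"wrist")][:2])
for P in(gate2w(g,th,.21,0,.231),gate2w(g,th,.285,0,.191),gate2w(g,th,.05,0,.191),g2w(g,[-.1,-.15,.19])):
    u=project(P,K,pos,att)[0];print(u)
    cv2.drawMarker(im,tuple(int(v) for v in np.clip(u,-2000,2000)),(255,0,255),0,12)
cv2.imwrite("pics/w1.png",im)
E
```

```text
3.9083 [ 0.4756 -0.0906  0.333 ] [-2.8953 -1.2191 -0.0002] [[278.7203   0.     321.7726]
 [  0.     278.7203 196.8356]
 [  0.       0.       1.    ]] [[-0.0003  0.955   0.2967  0.0769]
 [ 1.      0.0004 -0.0001 -0.0007]
 [-0.0002  0.2967 -0.955  -0.1593]
 [ 0.      0.      0.      1.    ]]
grip [(0.67, array([325., 126.,  33., 232.]))]
bar [(0.83, array([323., 127.,  31., 233.])), (0.41, array([482., 291.,  46.,  33.]))]
gate [(0.62, array([324., 121.,  40., 242.]))]
catch_nominal [(0.93, array([488., 169., 142.,  73.])), (0.34, array([501.,  68.,  45.,  27.]))]
post [(0.85, array([489., 164., 144.,  72.]))]
[322.8181 193.2461]
[322.5548 243.9186]
[323.0308  18.8085]
[478.7544 179.9001]
```

View pics/w1.png

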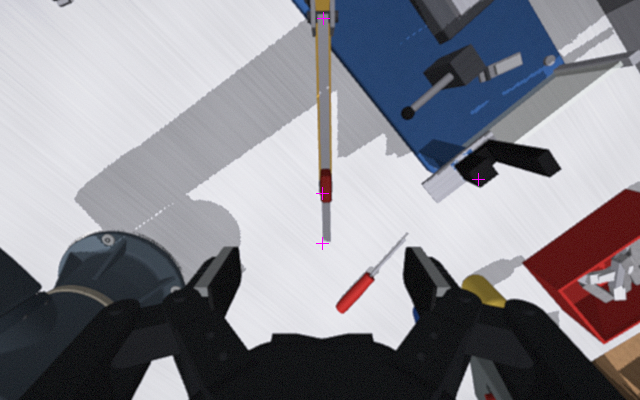

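The projected markers sit on the grip and the bar to within about 3–4 px. Red grip is at about (326,187), bar tip at (327,242) and catch at (490,170), so the gate is about 0.017 rad more closed than fitted. I correct the angle, descend and grasp.

```bash
python3 - <<'E'
from h import *
q=np.load("g.npy");q[3]-=.016;np.save("g.npy",q);g,th=q[:3],q[3]
P=grip_pt(g,th,0)+[0,0,-.005]
ro=rot(g,th,0).as_rotvec()
movel(P+[0,0,.05],ro,speed=.15)
hit=movel(P,speed=.06,until_force=6)
print(hit,observe()["position"],P)
close_gripper(25);pause(.3)
o=observe();print(o["t"],o["gripper_width"],o["position"],o["contact_force"],o["torque"])
s=snapshot("wrist");cv2.imwrite("pics/w2.png",s["img"][:,:,::-1])
E
```

```text
False [ 0.4781 -0.0936  0.2083] [ 0.4779 -0.0935  0.208 ]
6.8083 0.011198142830791014 [ 0.4779 -0.0935  0.2081] [-0.8156  0.3764  2.1436] [-0.0461  0.117   0.043 ]
```

View pics/w2.png

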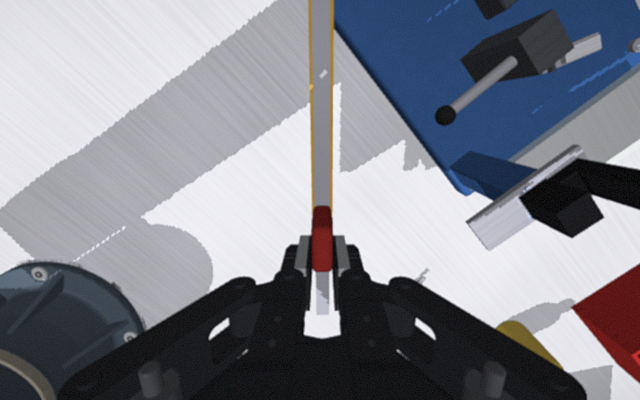

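Grip is held cleanly: width 11 mm, red tab between the pads at (322,240). Now I lift the bar and swing the gate in, watching forces.

```bash
cat >> h.py <<'E'
q=np.load("g.npy");g,th0=q[:3],q[3]
def pose(th,ph,n=0): return grip_pt(g,th,ph,.025,n),rot(g,th,ph).as_rotvec()
def F(th):
    o=observe();f=Rz(g[2]-th).T@o["contact_force"]; return o["t"],f,o["torque"]  # f: normal(+in), y(+hinge), z
E
python3 - <<'E'
from h import *
for ph in(.045,.09,.13):
    movel(*pose(th0,ph),speed=.04)
    print(ph,*F(th0))
for th in np.linspace(th0,.2,6)[1:]:
    movel(*pose(th,.13),speed=.08); print(round(th,3),*F(th),observe()["gripper_width"])
s=snapshot("wrist");cv2.imwrite("pics/w3.png",s["img"][:,:,::-1])
o=observe();T=np.eye(4);T[:3,:3]=R.from_rotvec(o["orientation"]).as_matrix();T[:3,3]=o["position"];C=T@s["T_tool_cam"]
np.savez("w3.npz",K=s["mtx"],pos=C[:3,3],att=R.from_matrix(C[:3,:3]).as_rotvec())
E
```

```text
0.045 7.1917 [ 0.6413 -2.5494 -0.9583] [-0.3105  0.2295  0.1321]
0.09 7.525 [ 0.4897 -3.4443 -1.2355] [-0.3394  0.2631  0.066 ]
0.13 7.8333 [ 0.2388 -3.7389 -0.5692] [-0.4475  0.364   0.0483]
0.587 8.2333 [ 0.9587 -1.4095 -1.3819] [-0.1599  0.0091  0.0668] 0.010688676949417797
0.491 8.6333 [ 0.0003 -0.9641 -0.7244] [-0.2232  0.0373 -0.0254] 0.010992649192827695
0.394 9.0333 [-0.0406 -2.3834 -1.1256] [-0.2705 -0.0244 -0.0327] 0.01101717418750103
0.297 9.4333 [ 0.8598 -1.4753 -0.9697] [-0.2485 -0.0725  0.0218] 0.01130769740588802
0.2 9.8333 [-0.0255 -2.1012 -0.5024] [-0.2058 -0.1081 -0.0164] 0.010799398572124062
```

View pics/w3.png

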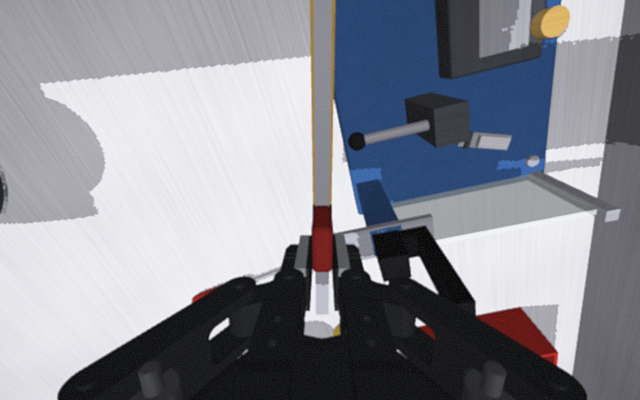

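```bash
python3 - <<'E'
from h import *
w=np.load("w3.npz");c=(w["K"],w["pos"],w["att"])
for off in(0,.01,.02):
    print(off,"lipfront",[project(g2w(g,[-.1+off-.03075,-.15+d,.19]),*c)[0] for d in(.012,-.012)],"lipback",[project(g2w(g,[-.1+off-.00675,-.15+d,.19]),*c)[0] for d in(.012,-.012)],
    "backtop", [project(g2w(g,[-.1+off+.00675,-.15+d,.246]),*c)[0] for d in(.012,-.012)],[project(g2w(g,[-.1+off+.01875,-.15+d,.246]),*c)[0] for d in(.012,-.012)])
im=cv2.imread("pics/w3.png")[190:320,300:500];cv2.imwrite("pics/w3c.png",cv2.resize(cv2.convertScaleAbs(im,alpha=2,beta=30),None,fx=4,fy=4,interpolation=2))
E
```

```text
0 lipfront [array([348.124 , 267.2433]), array([352.6015, 288.9486])] lipback [array([376.7805, 262.565 ]), array([380.1238, 284.6439])] backtop [array([413.4396, 314.4207]), array([415.7931, 339.8902])] [array([432.4189, 311.6513]), array([433.7894, 337.4034])]
0.01 lipfront [array([360.0035, 265.3039]), array([364.0132, 287.1637])] lipback [array([388.8694, 260.5914]), array([391.7284, 282.8289])] backtop [array([429.2407, 312.1151]), array([430.7765, 337.8197])] [array([448.4007, 309.3193]), array([448.9351, 335.3105])]
0.02 lipfront [array([371.9696, 263.3504]), array([375.5046, 285.3664])] lipback [array([401.0473, 258.6033]), array([403.4148, 281.0011])] backtop [array([445.1922, 309.7874]), array([445.895 , 335.7305])] [array([464.5355, 306.9649]), array([464.2181, 333.1985])]
```

View pics/w3c.png

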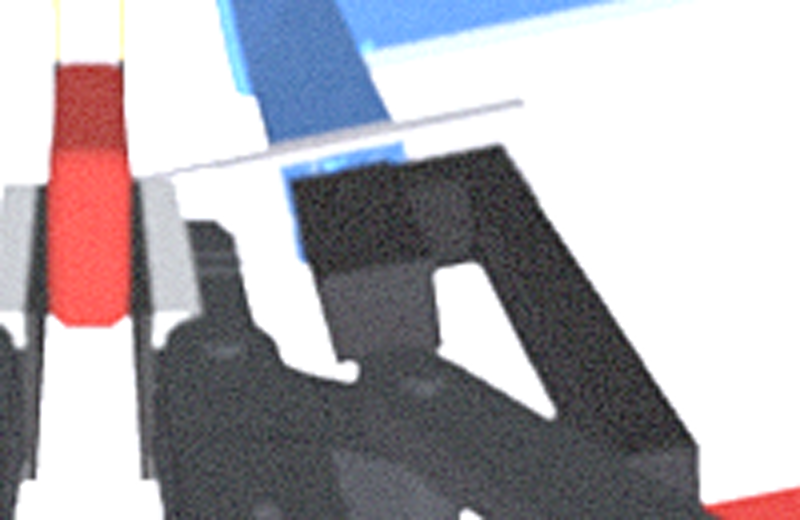

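Lip top edges are at px (380,257) and (409,255), so the catch is offset by roughly +20–26 mm in my frame and the slot lies inward of nominal. I approach and feel for the back wall.

```bash
python3 - <<'E'
from h import *
P=.14
for th in(.15,.1,.05,0,-.03):
    movel(*pose(th,P),speed=.05); print(round(th,3),*F(th))
th=-.03
while th>-.135:
    th-=.01
    h=movel(*pose(th,P),speed=.01,until_force=2.5)
    t,f,m=F(th);print(round(th,3),h,t,f,m,observe()["position"])
    if h: break
np.save("th.npy",th)
E
```

```text
0.15 10.2417 [ 0.7508 -1.8094 -1.5543] [-0.1995 -0.1409 -0.0399]
0.1 10.6 [-1.5766 -2.3278 -1.0359] [-0.1424  0.2107 -0.1886]
0.05 10.9583 [-2.7923 -1.5854 -0.1408] [-0.1511  0.5211 -0.2639]
0 11.3167 [-4.4045 -2.1099 -0.7038] [-0.2207  0.8852 -0.2543]
-0.03 11.5917 [-4.7038 -2.4273 -0.862 ] [-0.2734  0.9614 -0.2717]
-0.04 False 11.95 [-4.8541 -2.1872  0.2746] [-0.2835  1.1459 -0.3453] [ 0.6145 -0.1461  0.23  ]
-0.05 False 12.3083 [-4.8466 -3.0959 -0.4975] [-0.3259  1.1718 -0.3111] [ 0.6164 -0.1462  0.23  ]
-0.06 False 12.6667 [-6.0264 -3.3677 -0.7639] [-0.3605  1.2695 -0.3683] [ 0.6184 -0.1462  0.23  ]
-0.07 False 13.025 [-6.2986 -2.5438  0.6864] [-0.3349  1.2648 -0.3655] [ 0.6204 -0.1463  0.23  ]
-0.08 False 13.3833 [-7.3174 -2.6228 -0.2706] [-0.3728  1.3734 -0.4256] [ 0.6223 -0.1463  0.23  ]
-0.09 False 13.7417 [-7.1179 -1.8674  0.1283] [-0.3754  1.3848 -0.4332] [ 0.6244 -0.1463  0.2299]
-0.1 False 14.1 [-7.0962 -2.8369 -0.1469] [-0.4552  1.4363 -0.4001] [ 0.6263 -0.1463  0.2299]
-0.11 False 14.4583 [-8.0211 -2.2942 -0.3687] [-0.4482  1.5142 -0.3959] [ 0.6283 -0.1462  0.2299]
-0.12 True 14.6667 [-6.32   -2.3524  0.4309] [-0.4033  1.0491 -0.573 ] [ 0.627  -0.1466  0.2291]
```

```bash
python3 - <<'E'
from h import *
s=snapshot("wrist");cv2.imwrite("pics/w4.png",s["img"][:,:,::-1])
t=snapshot("top")
print(*F(-.11),observe()["position"])
a=cv2.resize(cv2.convertScaleAbs(s["img"][180:330,240:440,::-1],alpha=1.8,beta=25),(600,450),interpolation=2)
cv2.imwrite("pics/w4c.png",a)
E
```

```text
14.7667 [-4.8509 -1.9704 -0.2544] [-0.2795  1.028  -0.6129] [ 0.6267 -0.1468  0.2288]
```

View pics/w4c.png

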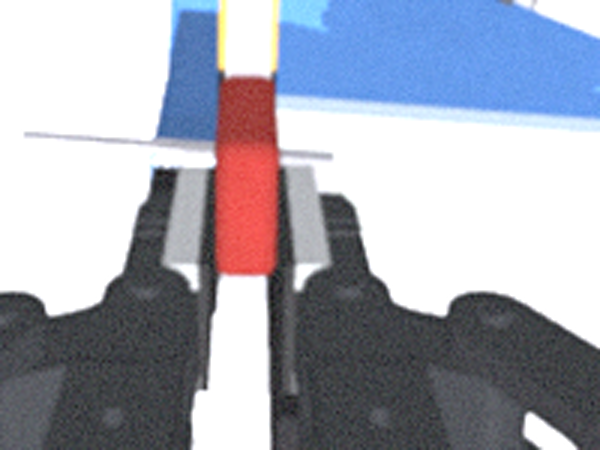

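The fingers hide the catch in this view: grip at crop (247,170), slot not visible. I back off and repeat the touch to confirm where the contact is.

```bash
python3 - <<'E'
from h import *
P=.14
movel(*pose(-.095,P),speed=.01);pause(.2);print(*F(-.095),observe()["position"])
th=-.095
while th>-.13:
    th-=.004
    h=movel(*pose(th,P),speed=.008,until_force=2.5)
    t,f,m=F(th);o=observe();print(round(th,3),h,t,f,m,o["position"],o["position"]-pose(th,P)[0])
    if h: break
E
```

```text
15.3 [-5.9167 -2.7191 -0.278 ] [-0.3671  1.2804 -0.3332] [ 0.6255 -0.1463  0.23  ]
-0.099 False 15.55 [-6.4707 -3.5664  0.1633] [-0.3949  1.3236 -0.3992] [ 0.6262 -0.1462  0.2299] [-0.0011 -0.0002 -0.0002]
-0.103 False 15.8 [-7.2333 -3.0411 -1.4948] [-0.4016  1.4313 -0.3827] [ 0.6269 -0.1463  0.2299] [-0.0012 -0.0002 -0.0001]
-0.107 False 16.05 [-6.6767 -2.8908 -0.5486] [-0.3939  1.4191 -0.4719] [ 0.6277 -0.1462  0.2299] [-0.0013 -0.0002 -0.0002]
-0.111 False 16.3 [-7.4923 -2.8351 -0.6498] [-0.4492  1.615  -0.5057] [ 0.6283 -0.1463  0.2299] [-0.0015 -0.0003 -0.0002]
-0.115 False 16.55 [-10.5269  -1.9288   1.0154] [-0.4707  2.2824 -0.6453] [ 0.6284 -0.1463  0.2299] [-0.0022 -0.0003 -0.0002]
-0.119 False 16.8 [-13.9692  -1.6364   3.7906] [-0.4928  2.9382 -0.739 ] [ 0.6284 -0.1463  0.2299] [-0.003  -0.0003 -0.0002]
-0.123 False 17.05 [-17.5611  -2.0549   3.547 ] [-0.5433  3.5391 -0.869 ] [ 0.6285 -0.1462  0.2299] [-0.0037 -0.0003 -0.0002]
-0.127 False 17.3 [-20.992   -1.1898   5.5361] [-0.5088  4.2134 -1.0338] [ 0.6286 -0.1462  0.2298] [-0.0045 -0.0004 -0.0002]
-0.131 False 17.55 [-23.1823  -0.4826   7.088 ] [-0.4822  4.8572 -1.1213] [ 0.6286 -0.1461  0.2298] [-0.0053 -0.0003 -0.0003]
```

The contact is repeatable and stiff at x=0.6284 (actual angle about -0.104), which matches the wall position predicted from the picture. The load went up to about 15 N over the spring at the grip, or about 12 N at the catch, because the per-segment force stop never tripped. I back off now to the slot centre and lower the bar under an absolute force guard.

```bash
python3 - <<'E'
from h import *
movel(*pose(-.095,.14),speed=.02);movel(*pose(-.103,.14),speed=.02);pause(.1)
b=np.mean([F(-.1)[1] for _ in range(5)],0);print(b,observe()["position"])
for ph in np.arange(.13,-.001,-.01):
    h=movel(*pose(-.103,ph),speed=.015,until_force=4)
    t,f,m=F(-.1);o=observe();print(round(ph,3),h,round(t,2),f,m,o["position"],o["position"]-pose(-.103,ph)[0])
    if h or abs(f-b)[2]>4 or abs(f-b)[0]>4: print("stop");break
np.save("ph.npy",ph)
E
```

```text
[-8.0806 -2.5178 -0.7401] [ 0.6267 -0.1462  0.2299]
0.13 False 18.68 [-8.8452 -2.578  -0.6976] [-0.3034  1.6039 -0.3728] [ 0.6267 -0.1467  0.2282] [-0.0015 -0.0002 -0.0003]
0.12 False 18.93 [-8.2393 -2.038   0.3287] [-0.3358  1.6194 -0.2787] [ 0.6267 -0.1471  0.2266] [-0.0015 -0.0001 -0.0004]
0.11 False 19.19 [-7.9758 -2.0354 -0.1759] [-0.361   1.6568 -0.2834] [ 0.6267 -0.1476  0.2251] [-0.0015 -0.0001 -0.0003]
0.1 False 19.45 [-8.1551 -2.3984 -0.3495] [-0.3469  1.6428 -0.2458] [ 0.6267 -0.1479  0.2235] [-0.0015 -0.0001 -0.0004]
0.09 False 19.71 [-8.1366 -1.5717 -1.5921] [-0.297   1.6617 -0.2985] [ 0.6267 -0.1483  0.2219] [-0.0015 -0.0001 -0.0004]
0.08 False 19.97 [-8.4107 -1.3197 -1.19  ] [-0.2776  1.617  -0.2484] [ 0.6267 -0.1487  0.2203] [-0.0015 -0.0001 -0.0004]
0.07 False 20.23 [-7.6075 -1.7329 -0.4111] [-0.3492  1.6213 -0.1957] [ 0.6267 -0.1491  0.2187] [-0.0015 -0.0001 -0.0004]
0.06 False 20.48 [-7.3713 -1.8377 -1.6795] [-0.3431  1.6447 -0.218 ] [ 0.6267 -0.1494  0.2171] [-0.0015 -0.0001 -0.0004]
0.05 False 20.74 [-7.4661 -1.601  -1.7474] [-0.3235  1.6026 -0.1861] [ 0.6267 -0.1497  0.2155] [-0.0015 -0.0001 -0.0005]
0.04 False 21.0 [-7.4272 -1.9024 -0.1599] [-0.3626  1.6729 -0.1575] [ 0.6268 -0.1501  0.2139] [-0.0015 -0.0001 -0.0005]
0.03 False 21.26 [-7.3795 -1.582  -0.9757] [-0.2917  1.6039 -0.1642] [ 0.6268 -0.1504  0.2123] [-0.0015 -0.0001 -0.0005]
0.02 False 21.52 [-8.0587 -0.4842 -1.1047] [-0.3323  1.6173 -0.122 ] [ 0.6268 -0.1506  0.2107] [-0.0015 -0.     -0.0005]
0.01 False 21.77 [-8.1299 -2.2523 -0.8088] [-0.3419  1.6576 -0.1184] [ 0.6268 -0.1509  0.2091] [-0.0015 -0.     -0.0005]
0.0 True 21.98 [-2.2227  0.3756  5.787 ] [ 0.1136  0.4617 -0.0821] [ 0.6266 -0.151   0.2081] [-0.0017  0.0001  0.0001]
stop
```

The bar reached its rest: z=0.2081, same as at the grasp. Next I ease outward so the lip takes the spring load. If it is latched, the tool force falls to about zero.

```bash
python3 - <<'E'
from h import *
for th in(-.103,-.1,-.097,-.094,-.091):
    movel(*pose(th,0.003),speed=.01);pause(.1)
    f=np.mean([F(th)[1] for _ in range(4)],0);print(th,f,observe()["position"],observe()["t"])
    if f[0]>-1: break
E
```

```text
-0.103 [-7.0305 -1.282   0.2252] [ 0.6269 -0.151   0.2082] 22.55
-0.1 [-5.4644 -2.1081 -0.3696] [ 0.6267 -0.151   0.2082] 22.9
-0.097 [-5.0746 -1.3288 -1.642 ] [ 0.6267 -0.151   0.2083] 23.25
-0.094 [-1.4406 -1.1603 -5.4848] [ 0.6266 -0.151   0.2083] 23.6
-0.091 [ 4.6445 -1.0631 -9.3877] [ 0.6265 -0.151   0.2084] 23.95
```

Gate held at x=0.6266 while the command backs off, so the lip carries the spring. I release at near-zero load and rise straight up.

```bash
python3 - <<'E'
from h import *
movel(*pose(-.0935,0.001),speed=.01);pause(.1);print(*F(-.1))
let_go();pause(.3);print(*F(-.1),observe()["gripper_width"])
p=observe()["position"];movel(p+[0,0,.12],speed=.08)
movel([.45,-.12,.36],speed=.15);pause(.3)
print(*F(0),observe()["position"])
ims=[]
for c in("side","top","wrist"):
    s=snapshot(c);i=s["img"][:,:,::-1]
    cv2.imwrite(f"pics/{c}_end.png",i)
    ims.append(i)
a=cv2.resize(ims[0][90:240,220:420],(400,300),interpolation=2);b=cv2.resize(ims[1][100:250,230:430],(400,300),interpolation=2);c=cv2.resize(ims[2],(480,300))
cv2.imwrite("pics/end.png",np.vstack([np.hstack([a,b]),np.hstack([c,np.zeros((300,320,3),np.uint8)])]))
print(observe()["t"])
E
```

```text
24.3 [ 3.1929  1.5063 -5.5815] [ 0.1428 -0.6729  0.0438]
25.3083 [-0.025   0.3829 -0.099 ] [-0.0225 -0.0282 -0.0186] 0.08584563487942017
28.6167 [ 0.2926  0.1668 -0.1124] [ 0.0665  0.0012 -0.0045] [ 0.4502 -0.1201  0.3597]
28.7667
```

View pics/end.png

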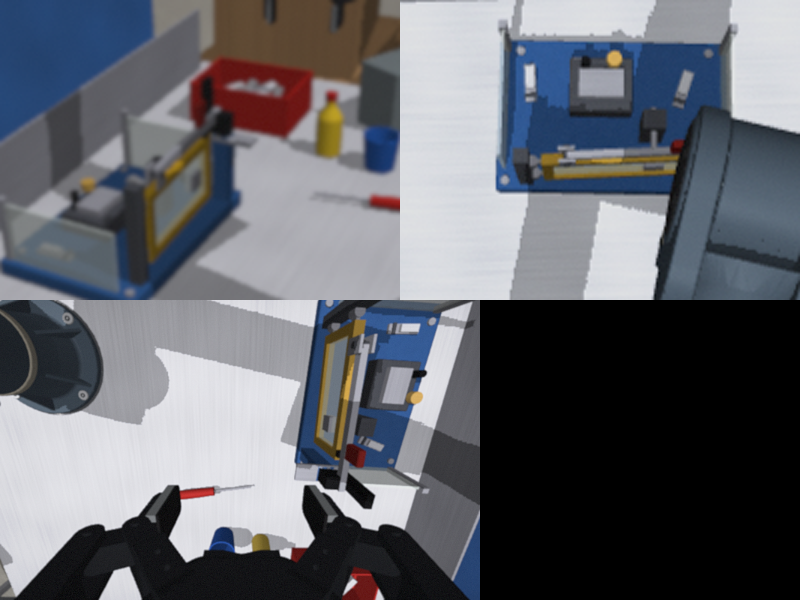

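```bash
python3 - <<'E'
import cv2,numpy as np
a=cv2.imread("pics/side_end.png")[125:185,280:350];b=cv2.imread("pics/wrist_end.png")[180:280,390:510]
f=lambda x:cv2.resize(cv2.convertScaleAbs(x,alpha=1.5,beta=20),(400,400),interpolation=2)
cv2.imwrite("pics/endz.png",np.hstack([f(a),f(b)]))
E
```

```text
(no output)
```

View pics/endz.png

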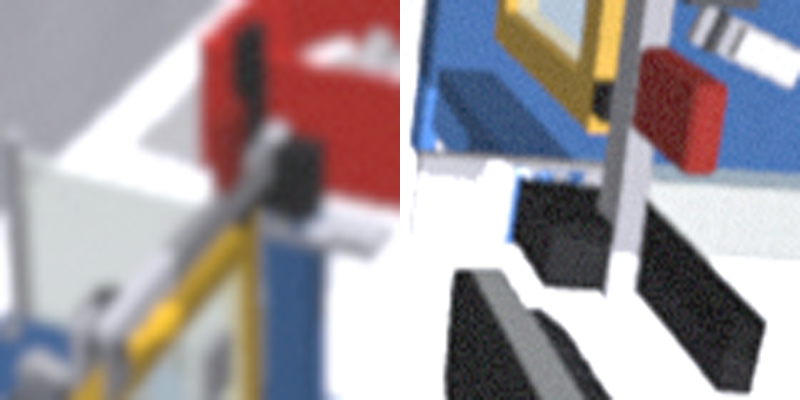

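The bar lies in the slot between the lip and the back wall, with the robot clear of it. Handing in.

```bash
python3 -c "
from station import *
job_done();print(observe()['t'])"
```

```text
the job is handed in; nothing more can be done
the job is handed in; nothing more can be done
```

The gate is latched and the job is handed in at about 29 s. I lifted the bar by its grip, swung the gate in over the lip, and felt the back wall twice. I then backed off to the middle of the slot and lowered the bar onto its rest.

**Checks that passed:**
- The tool came down to z 0.208, the same height as when I first took the grip, so the bar is fully down.
- When I eased the gate outward, it stayed put and the lip took over the spring load.
- After letting go, the tool force read about 0, and the last pictures show the bar lying in the slot between lip and back wall. The loose parts in view appeared undisturbed.

**What did not go as planned:**
- **Force on the catch:** on the second touch the force stop never tripped on the short steps. The push rose to about 15 N above the spring load at the grip. I estimate about 12 N at the catch, which is under the 15 N limit but firmer than I meant.
- **Easing the gate out:** I went slightly too far and pulled about 4 to 5 N towards the lip, on top of the spring load it was taking over (roughly 5 to 6 N at the catch). I reduced the pull before releasing, but about 3 N was still there when I let go.
- **Gate angle:** my vision estimate of the latched angle, about -0.10 rad, is beyond the roughly -0.08 the catch's adjustment allows. I put this down to an error of about 0.02 rad in the guard's yaw.

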